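Park the red roller at the top of its sloped rack

ROBOT

A 6-joint arm with a two-finger parallel gripper is mounted at the origin on the work surface. World frame = base frame: x ahead of the robot, y to its left, z up, the work surface at z = 0. Lengths are in mm, angles in rad, forces in N, time in s.
With the tool pointing down it reaches from about 350 to 725 mm from the base axis. Payload 6 kg.
Tool frame: the origin (TCP) lies midway between the tips of the shut fingers; the grasp point (between the pads) lies 19 mm behind it; z points along the fingers, y is the direction in which the jaws open and shut (so a half turn about z gives the same grasp; the last joint's range is limited). The gripper opens to 85 mm and grips with 20 to 120 N. Pads are 22 mm wide; open, the fingers measure 114 mm over their backs; the gripper's body (76 mm by 85 mm) begins 54 mm behind the grasp point. The pads swing forward as they close: fully open they stand 13 mm farther back than shut.
Start: joints at [1.637, 0.04, 0.085, 0, -1.615, -0.334], TCP at [158.741, 578.597, 231.261] pointing down, gripper open.
Joint ranges: [-2.56, 2.56], [-1.29, 2.01], [-1.08, 1.49], [-3.29, 1.98], [-2.81, -0.18], [-2.99, 2.99]. Speed limits (rad/s): [2.57, 2.57, 3.01, 3.14, 3.14, 3.14].

INTERFACE

Orientations are given as a unit quaternion [w, x, y, z].
In Python, from workcell import ctrl, kinematics, optics, current_time, current_joint_positions, current_joint_velocities, current_joint_torque, current_ee_pos, current_eef_rot, current_wrist_force, current_moment, current_width gives the robot as it stands. The module is installed in compiled form; this text tells all that it offers. Calls block until the motion is done:
- ctrl.move_ptp(position, orientation): joint-space move of the TCP to a pose.
- ctrl.move_l(position, orientation=None, rate=150, threshold=None): straight line of the TCP; orientation=None keeps the orientation; rate is the mean speed in mm/s. With threshold (N) it stops when the force on the tool has changed by that much, and returns True; else False.
- ctrl.set_joints(angles): joint-space move.
- ctrl.set_gripper(opening): finger opening in mm; the grip force is fixed at half the most; returns when the fingers have stopped.
- ctrl.hold(seconds).
- kinematics.ik(position, orientation): joint angles nearest the present ones, or None.
- optics.grab_frame(name): name is "scene" or "top" or "wrist"; returns the picture (420x560x3 uint8, red, green, blue); there is no depth.
- optics.camera_info(name): a dict with "intrinsics" (3x3 intrinsics, pixels), "rvec" (rotation vector, rad) and "tvec" (3), from world to camera coordinates, as OpenCV has them. Camera axes: x right, y down, z forward; pixel columns grow to the right and rows downward; lengths in mm; the calibration is good to about 2 mm. A picture is of the moment at which its call begins: read the wrist's pose just before it. camera_info takes no time and is no camera call; for the wrist camera it gives the pose at the moment of the call.
A pose or a line that the arm cannot do raises ctrl.PlanningError and nothing moves.
- ctrl.hand_in(): hands the job in, once; it reports no verdict.
Readings, each from a call of its own:
- current_time(): time.
- current_joint_positions(): joint angles.
- current_joint_velocities(): joint speeds.
- current_joint_torque(): joint torques, N m.
- current_ee_pos(): TCP position.
- current_eef_rot(): TCP orientation.
- current_wrist_force(): force on the tool from outside, world axes, zero at the start.
- current_moment(): the same for the moment, N m.
- current_width(): finger opening in mm.
Only numpy, scipy, OpenCV 4.12 (cv2) and the standard library are available. Lean on these libraries where they do the work, as an engineer would, in place of code of your own. Each camera call takes 0.05 s, during which the arm holds its last target.

TASK

Using only the fingertips or the outside of the fingers, push the red-banded ink roller up its lane of the wooden ramp until it drops into the seat against the stop at the top, and leave it resting there. Push slowly (no more than about 10 cm a second) and keep behind it so that it never rolls back down; do not pick it up. Leave the blue-banded roller at the foot and the jars and the palette knife where they are.

Things in the scene. Friction and masses are not known exactly. Their poses are not given: they have to be found in the camera images.
- red_roller: Ink roller to be parked: a plain solid grey cylinder 44 mm in diameter and 80 mm long, about 0.2 to 0.4 kg, with a red band 16 mm wide round each end. It lies at the foot of one of the rack's two lanes (either one) and rolls freely; its surface is smooth and slippery (friction about 0.35). Origin at the centre of the cylinder; its own x axis is the cylinder's axis, across the lane (its y and z axes turn as it rolls).
- blue_roller: The other roller, of the same size and shape but with blue bands, at the foot of the other lane. It must stay there. Origin and axes as for the red roller.
- rack: Fixed level wooden rack, 220 mm wide (x), 410 mm long (y). Origin on the table top under its middle, z up, +y UPHILL. Two lanes along y centred on x = -55 and +55 mm, each 86 mm wide between rails 12 mm high (middle rail 24 mm thick). Lane floor: level foot at z = 15 mm from y = -192 to -70 mm, with a lip 6 mm high at the lower end (y = -200 to -192); then slope, crest, seat and stop.
- ramp_foot (a point): Where the slope begins, mid-width of the rack: rack y = -70 mm, z = 15 mm. From here each lane rises straight at 10 degrees to the crest. A roller's centre is 22 mm off the lane floor.
- crest (a point): Top edge of the slope, mid-width of the rack: rack y = +80 mm, z = 41.4 mm. Beyond it the lane steps down 5 mm into a level seat (z = 36.4 mm, y = +80 to +118 mm): a roller whose centre passes the crest drops in by itself and stays; short of it, it rolls back down the slope if let go.
- stop_top (a point): Top of the stop, mid-width of the rack: a dark wooden wall across both lanes, 12 mm thick (rack y = +118 to +130 mm), top at z = 72 mm. Behind it, to y = +210 mm, a level deck at z = 36.4 mm carries a small jar.
- seat_left (a point): Where the centre of a roller lies when seated against the stop, in the lane at rack x = -55 mm: rack y = +96 mm, z = 58.4 mm. Axes as the rack's.
- seat_right (a point): The same in the lane at rack x = +55 mm.
- yellow_jar: Bystander: small closed paint jar, 40 mm in diameter, 50 mm high, yellow label, on the deck behind the stop. Origin at the centre of its underside.
- green_jar: Bystander: the same jar with a green label, on the table to the left. Origin at the centre of its underside.
- orange_jar: Bystander: the same jar with an orange label, on the table to the left. Origin at the centre of its underside.
- ink_jar: Bystander: black closed jar, 64 mm in diameter, 90 mm high, on the table to the right. Origin at the centre of its underside.
- palette_knife: Bystander: palette knife about 190 mm long with a dark wooden handle, lying on the table to the right. Origin under its middle.
Mind the look-alikes: they are no part of the job. What is shaped like the red_roller but green or white is not meant. Leave any white look-alike of the blue_roller alone.

How it is judged:
By the outcome, as a careful person would: the job done as asked, in the order asked, and still so for the second after the job is handed in, with the robot touching nothing.
It also fails if it takes over 35 s, if anything falls off the work surface, if the arm or the gripper's body presses on something with over 40 N, if the wrist force passes 120 N, or if a joint passes its speed limit or range.

## Working session

There is one attempt and no reset: what is moved stays moved. The work goes in short steps, each a Python script; the robot and the scene stay as the last script left them, time stands still between calls to the robot, and variables do not carry over. Pictures are saved under pics/ and viewed, and the job is handed in when it is done.

```bash
mkdir -p pics; cat > h.py <<'E'
import numpy as np, cv2
from workcell import *
def save(name,img): cv2.imwrite('pics/'+name+'.png',cv2.cvtColor(img,cv2.COLOR_RGB2BGR))
def ray(cam,uv,z,info=None):
    i=info or optics.camera_info(cam); K=np.array(i['intrinsics']);R=cv2.Rodrigues(np.array(i['rvec'],float))[0];t=np.array(i['tvec'],float).ravel()
    c=-R.T@t; d=R.T@np.linalg.inv(K)@np.array([uv[0],uv[1],1.]); return c+d*(z-c[2])/d[2]
E
python3 - <<'E'
from h import *
for n in('top','scene'):
    f=optics.grab_frame(n); save(n+'0',f); i=optics.camera_info(n); print(i)
print(current_time(),current_ee_pos(),current_eef_rot())
E
```

```text
{'intrinsics': array([[451.89285006,   0.        , 280.51566316],
       [  0.        , 451.89285006, 208.65475995],
       [  0.        ,   0.        ,   1.        ]]), 'rvec': array([ 2.1083753 , -2.1330459 ,  0.19923535]), 'tvec': array([ -21.27455856,  549.34565306, 1357.59959065])}
{'intrinsics': array([[507.92413968,   0.        , 282.02221906],
       [  0.        , 507.92413968, 207.1425728 ],
       [  0.        ,   0.        ,   1.        ]]), 'rvec': array([ 0.8317728 ,  2.72722712, -0.84404143]), 'tvec': array([ 471.91975537, -171.11563629, 1411.57267418])}
0.1 [158.6163168  578.36570156 230.40131943] [ 7.74857929e-04  9.91049937e-01 -1.33489402e-01 -3.41640118e-05]
```

View pics/top0.png

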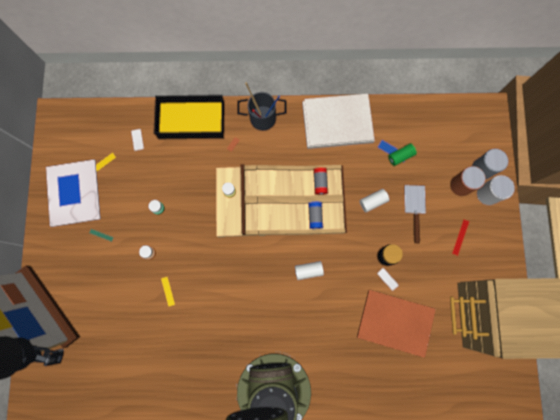

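View pics/scene0.png

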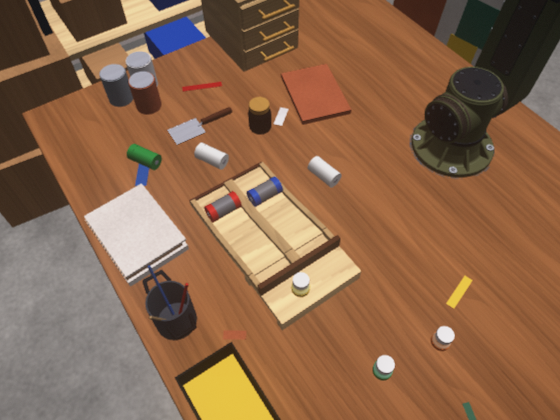

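The top view shows the red-banded roller at about (320,181), in the far lane of the rack, and the blue one at (316,215) in the near lane. The look-alikes are a green cylinder at (402,154) and white ones at (375,200) and (309,270), all off the rack. Only the one at (320,181) has red bands and lies at a lane foot. I'll confirm it in an enlarged crop and measure.

```bash
python3 - <<'E'
from h import *
f=cv2.cvtColor(cv2.imread('pics/top0.png'),cv2.COLOR_BGR2RGB)
save('crop0',cv2.resize(f[155:245,205:355],None,fx=5,fy=5,interpolation=cv2.INTER_CUBIC))
hsv=cv2.cvtColor(f,cv2.COLOR_RGB2HSV)
def cent(m,n):
    m=m.copy(); z=np.zeros_like(m); z[160:240,300:348]=m[160:240,300:348]
    k,l,s,c=cv2.connectedComponentsWithStats(z.astype(np.uint8))
    for j in range(1,k):
        if s[j,4]>15: print(n,s[j],c[j],ray('top',c[j],45).round(1))
S=hsv[...,1];H=hsv[...,0];V=hsv[...,2]
cent(((H<5)|(H>172))&(S>170)&(V>60),'red'); cent((H>105)&(H<130)&(S>120),'blue')
i=optics.camera_info('top');R=cv2.Rodrigues(i['rvec'])[0];print(-R.T@i['tvec'])
E
```

```text
red [314 168  12   4  41] [319.51219512 169.46341463] [ 676.2 -153.4   45. ]
red [315 188  12   6  59] [320.66101695 190.11864407] [ 608.6 -155.2   45. ]
blue [309 202  12   5  52] [314.5 204. ] [ 564.1 -134.6   45. ]
blue [310 222  12   6  69] [315.57971014 224.46376812] [ 499.  -136.3   45. ]
[ 283.12545515  -29.51852094 1436.75973478]
```

View pics/crop0.png

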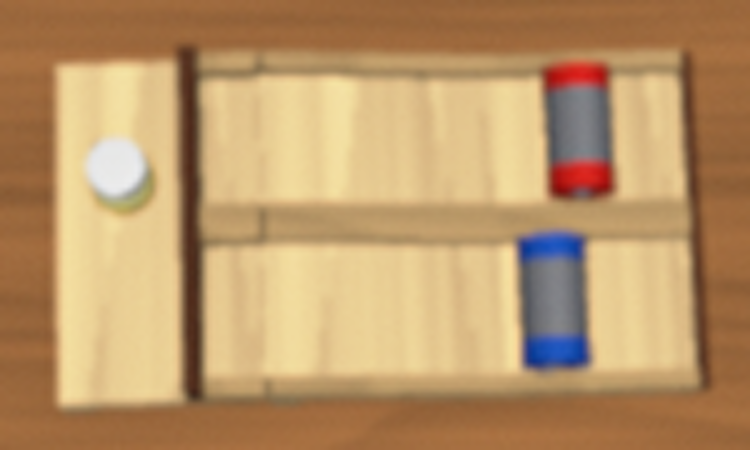

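The crop confirms red bands on the far-lane roller at crop (579,130). The blue one is at (553,300) in the near lane. Next I'll fit the rack pose from its corners.

```bash
cat >> h.py <<'E'
def fit(L,W):
    L=np.array(L,float);W=np.array(W)[:,:2]
    a=L-L.mean(0);b=W-W.mean(0)
    th=np.arctan2((a[:,0]*b[:,1]-a[:,1]*b[:,0]).sum(),(a*b).sum())
    R=np.array([[np.cos(th),-np.sin(th)],[np.sin(th),np.cos(th)]]);t=W.mean(0)-R@L.mean(0)
    return th,R,t,W-(L@R.T+t)
E
python3 - <<'E'
from h import *
# crop px -> local (x,y), z
P=[((56,62),(110,210),36.4),((60,405),(-110,210),36.4),
   ((181,47),(110,130),72),((187,399),(-110,130),72),((196,48),(110,118),72),((202,398),(-110,118),72),
   ((687,51),(110,-200),27),((703,386),(-110,-200),21)]
W=[ray('top',((u+.5)/5-.5+205,(v+.5)/5-.5+155),z) for (u,v),_,z in P]
th,R,t,res=fit([p[1] for p in P],W); print(th,t); print(res.round(1))
np.savez('rack',th=th,R=R,t=t)
from scipy.spatial.transform import Rotation as Ro
for n,A in (('red',[[676.2,-153.4],[608.6,-155.2]]),('blue',[[564.1,-134.6],[499,-136.3]])):
    print(n,((np.array(A)-t)@R).round(1))
for s in(1,-1):
    y=np.array([*(R@[s,0]),0]);z=np.array([0,0,-1.]);x=np.cross(y,z)
    q=Ro.from_matrix(np.c_[x,y,z]).as_quat();q=[q[3],*q[:3]]
    for ly in(-165,-150,60):
        p=R@[55,ly]+t; print(s,ly,p.round(1),kinematics.ik([*p,60],q))
E
```

```text
0.021494353209637652 [582.15802438 -33.83993134]
[[ 3.3  0.3]
 [ 1.2 -0.9]
 [-0.  -3.3]
 [-2.5 -3.4]
 [-1.  -0.7]
 [-2.2 -0.5]
 [-0.4  3.3]
 [ 1.7  5.1]]
red [[  91.5 -121.6]
 [  23.8 -121.9]]
blue [[ -20.2 -100.3]
 [ -85.3 -100.6]]
1 -165 [ 640.7 -197.6] None
1 -150 [ 640.4 -182.6] None
1 60 [635.9  27.3] [ 0.35682808  0.18137183 -0.07616361  0.         -1.31326088  2.80625892]
-1 -165 [ 640.7 -197.6] [-0.0017472   0.26788611  0.0247718   0.         -1.32768202  0.02324156]
-1 -150 [ 640.4 -182.6] [ 2.17391208e-02  2.56267130e-01  1.09028346e-02  0.00000000e+00
 -1.32543203e+00 -2.44767589e-04]
-1 60 [635.9  27.3] [ 0.35682808  0.18137183 -0.07616361  0.         -1.31326088 -0.33533373]
```

```bash
cat >> h.py <<'E'
from scipy.spatial.transform import Rotation as Ro
try:
    _d=np.load('rack.npz');RR=_d['R'];TT=_d['t']
    def w(lx,ly,z): return [*(RR@[lx,ly]+TT),z]
    _y=np.array([*(RR@[-1,0]),0]);_z=np.array([0,0,-1.]);_q=Ro.from_matrix(np.c_[np.cross(_y,_z),_y,_z]).as_quat();Q=[_q[3],*_q[:3]]
except FileNotFoundError: pass
E
python3 - <<'E'
from h import *
ctrl.set_gripper(30)
ctrl.move_ptp(w(56,-166,200),Q); print(current_ee_pos(),w(56,-166,200))
print(ctrl.move_l(w(56,-166,75),rate=150))
for n in('top','scene','wrist'): save(n+'1',optics.grab_frame(n))
print(current_time(),current_ee_pos(),current_width(),current_wrist_force())
a,b,c=[cv2.imread(f'pics/{n}1.png') for n in('top','scene','wrist')]
cv2.imwrite('pics/m1.png',np.hstack([cv2.resize(a[155:245,265:355],(400,400),interpolation=2),cv2.resize(b[150:270,180:300],(400,400),interpolation=2)]))
E
```

```text
[ 641.9541205  -197.80010807  200.03868595] [np.float64(641.7128765725992), np.float64(-198.59799511538097), 200]
False
5.0083 [ 642.38034137 -198.66031733   76.47531998] 30.435776557781466 [ 0.89674573 -0.32917735 -0.65010967]
```

View pics/m1.png

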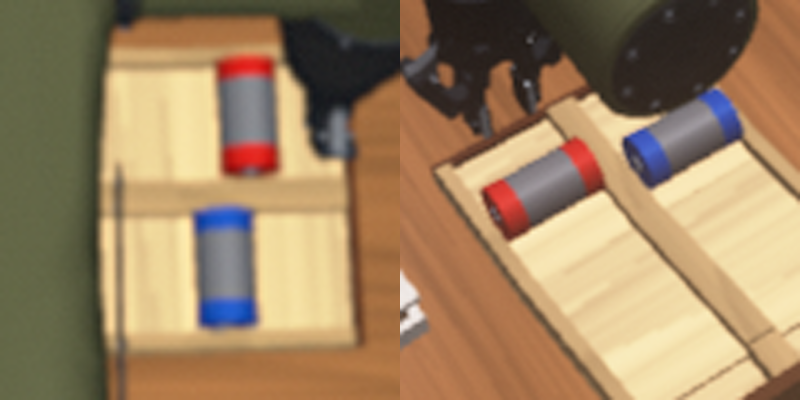

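View pics/wrist1.png

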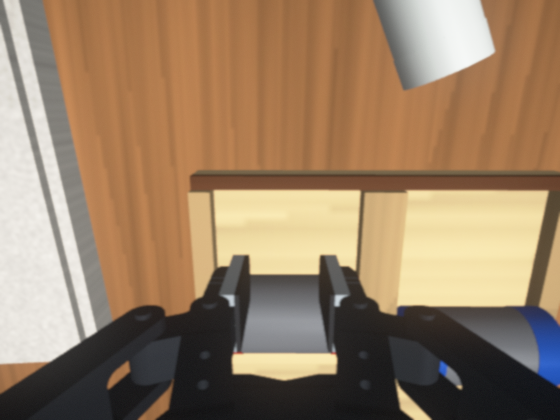

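The fingers straddle the lane centre: mid-column is about 285 against lane edges at 214 and 360. The roller's back edge is at row 275 and the lip at row 190. I'll check the y positions from this view.

```bash
python3 - <<'E'
from h import *
def L(p): return ((np.array(p)[:2]-TT)@RR).round(1)
for n,uv,z in(('lip outer top',(290,171),21),('lip inner top/floor',(290,190),15),('lip inner z21',(290,190),21),('laneL floor',(214,230),15),('laneR floor',(360,230),15),('roller back silhouette',(285,275),37),('silh z45',(285,275),45)):
    print(n,L(ray('wrist',uv,z)))
i=optics.camera_info('wrist');R=cv2.Rodrigues(np.array(i['rvec'],float))[0];print('cam',-R.T@np.ravel(i['tvec']),L(-R.T@np.ravel(i['tvec'])))
p=np.array([w(56,-166,z) for z in(20,75)]);print(cv2.projectPoints(p,np.array(i['rvec'],float),np.array(i['tvec'],float),np.array(i['intrinsics']),None)[0])
E
```

```text
lip outer top [  53.6 -202. ]
lip inner top/floor [  53.4 -189.7]
lip inner z21 [  53.5 -191.1]
laneL floor [  99.4 -164.9]
laneR floor [  11.  -164.9]
roller back silhouette [  56.4 -145.9]
silh z45 [  56.4 -149.9]
cam [ 643.78084994 -269.09216692  219.3679366 ] [  56.6 -236.5]
[[[285.63555254 231.02501656]]

 [[285.94314474 272.48834156]]]
```

```bash
python3 - <<'E'
from h import *
print(ctrl.move_l(w(55,-167,20),rate=60,threshold=8), current_ee_pos(),current_wrist_force(),current_time())
save('wrist2',optics.grab_frame('wrist'))
E
```

```text
False [ 641.12052454 -199.69390117   20.61968188] [ 0.75710286  0.91601359 -0.47202966] 6.075
```

View pics/wrist2.png

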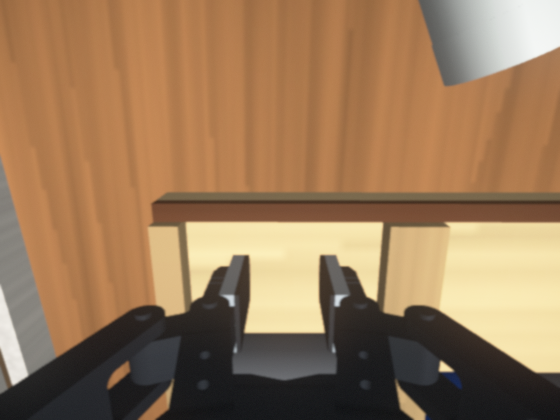

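The fingers are inside the lane, centred (columns 218–352, lane 187–383). They sit behind the roller (its back edge is at row 335) and clear of the lip. Now one slow, continuous push.

```bash
python3 - <<'E'
from h import *
r=ctrl.move_l(w(55,53,46),rate=35,threshold=25)
print(r,current_ee_pos(),w(55,53,46),current_wrist_force(),current_time())
for n in('top','scene','wrist'): save(n+'3',optics.grab_frame(n))
a,b,c=[cv2.imread(f'pics/{n}3.png') for n in('top','scene','wrist')]
cv2.imwrite('pics/m3.png',np.hstack([cv2.resize(b[150:330,180:370],(420,400),interpolation=2),cv2.resize(c,(380,285))] if 0 else [cv2.resize(b[150:330,180:370],(400,400),interpolation=2),cv2.resize(c,(400,400))]))
E
```

```text
False [636.00551642  20.32106097  45.99423389] [np.float64(636.0062066709744), np.float64(20.329924343590513), 46] [0.02188198 0.1534028  0.03336006] 12.6083
```

View pics/m3.png

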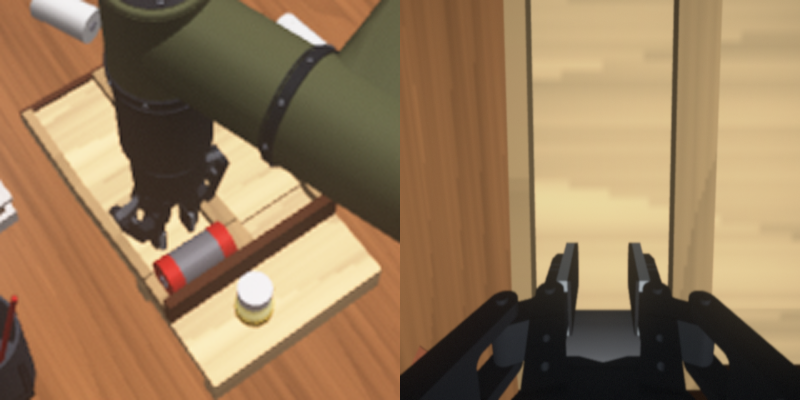

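The scene crop shows the roller up against the stop, and the wrist force is about zero. Before retreating, I'll measure that it is seated.

```bash
cat > meas.py <<'E'
from h import *
def meas(f,z=65):
    H,S,V=cv2.split(cv2.cvtColor(f,cv2.COLOR_RGB2HSV))
    for n,m,zz in(('red',((H<5)|(H>172))&(S>170)&(V>60),z),('blue',(H>105)&(H<130)&(S>120),45)):
        q=np.zeros(m.shape,np.uint8);q[150:330,180:370]=m[150:330,180:370]
        k,l,s,c=cv2.connectedComponentsWithStats(q)
        for j in range(1,k):
            if s[j,4]>20: print(n,s[j],c[j].round(1),((ray('scene',c[j],zz)[:2]-TT)@RR).round(1))
E
python3 - <<'E'
from meas import *
for p,z in(('pics/scene0.png',45),('pics/scene3.png',66)):
    print(p); meas(cv2.cvtColor(cv2.imread(p),cv2.COLOR_BGR2RGB),z)
E
```

```text
pics/scene0.png
red [229 192  12  14  81] [234.8 198. ] [  20.5 -121. ]
red [205 204  13  15 100] [211.7 211.1] [  87.3 -120.6]
blue [270 177  12  13  65] [276.1 182.4] [ -90.7 -102. ]
blue [248 189  12  13  75] [254.2 194.6] [ -24.6 -102.1]
pics/scene3.png
red [279 250  13  16  96] [285.5 256.8] [20.  95.5]
red [254 265  14  16 116] [260.8 272.6] [87.3 96.6]
```

The measured rack y is about 96, so the roller is seated, with about 10 mm of clearance to the fingers. Retreating straight up.

```bash
python3 - <<'E'
from meas import *
ctrl.move_l(w(55,48,52),rate=60)
ctrl.move_l(w(55,48,220),rate=150)
ctrl.move_ptp([250,560,260],current_eef_rot())
ctrl.hold(0.3)
f=optics.grab_frame('scene');save('scene4',f);meas(f,66);save('top4',optics.grab_frame('top'));print(current_time(),current_ee_pos())
a=cv2.imread('pics/top4.png');b=cv2.imread('pics/scene4.png')
cv2.imwrite('pics/m4.png',np.hstack([cv2.resize(a,(400,300)),cv2.resize(b,(400,300))]))
E
```

```text
red [279 250  13  15  96] [285.5 256.6] [19.9 95.3]
red [254 265  14  16 108] [260.9 272.3] [86.8 96. ]
red [180 292   5  20  25] [182.1 302. ] [262.9  57.8]
blue [270 177  12  12  63] [276.1 182.3] [ -90.7 -102.1]
blue [248 189  12  12  74] [254.2 194.5] [ -24.7 -102.4]
17.0917 [250.1398794  559.91661389 259.96189346]
```

View pics/m4.png

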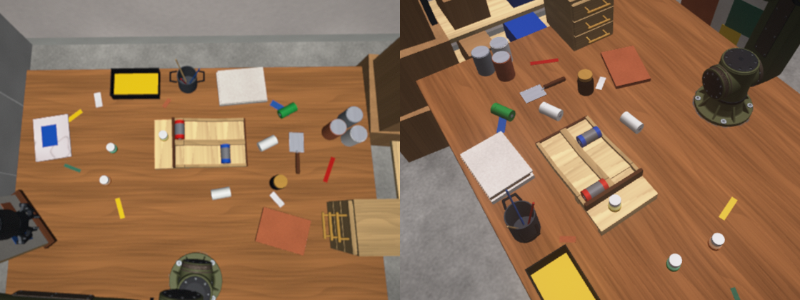

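Both views show the red roller in the seat against the stop (top view (179,129), scene view (595,190)). The blue roller, jars and knife haven't moved, and the arm is clear.

```bash
python3 -c "
from h import *
ctrl.hand_in()"
```

```text
the job is handed in; nothing more can be done
```

The red roller is resting in the seat at the top of its lane (rack x = +55), against the stop, and the job is handed in. I pushed it there in one continuous push averaging 35 mm/s, with both fingertips 30 mm apart behind it, and then moved the arm clear.

- **Roller position:** its bands measured at rack y of about 95–96 mm, against a seat at 96 mm, and that held after the arm moved away.
- **Other objects:** the blue roller measured within 0.5 mm of where it started. The jars and palette knife look unmoved, but I checked those only by eye in the pictures.
- **Time and force:** the last clock reading before hand-in was 17.1 s. Wrist force stayed around 1 N when I read it, and the 25 N stop set for the push never triggered.
- **Disagreement:** my fit of the rack's position was off by up to 5 mm at some corners, mostly at the lower end. The wrist view agreed with it to about 2 mm at the lower lip and lane edges, so I went ahead.
- **Not watched:** I took no pictures during the push itself, so I can't show directly that the roller never rolled back.

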